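# Load the ferrule block into the clamp nest and work the palm pedal

## Robot

A 6-joint arm with a two-finger parallel gripper is mounted at the origin on the work surface. World frame = base frame: x ahead of the robot, y to its left, z up, the work surface at z = 0. Lengths are in m, angles in rad, forces in N, time in s.
With the tool pointing down it reaches from about 0.25 to 0.725 m from the base axis. Payload 4 kg.
Tool frame: the origin (TCP) lies at the very end of the fingers, on their centre line; the grasp point (between the pads) lies 19 mm behind it; z points along the fingers, y is the line along which they close (so a half turn about z gives the same grasp; the last joint's range is limited). The gripper opens to 85 mm and grips with 20 to 120 N. Pads are 22 mm wide; open, the fingers measure 114 mm over their backs; the gripper's body (76 mm by 85 mm) begins 54 mm behind the grasp point. The pads swing forward as they close: fully open they stand 13 mm farther back than shut.
Start: joints at [-1.179, 0.241, 0.005, 1.335, 0, 1.571], TCP at [0.191, -0.462, 0.193] pointing down, gripper open.
Joint ranges: [-2.72, 2.72], [-1.05, 1.87], [-1.09, 1.28], [-1.99, 2.15], [-1.42, 1.44], [-3.14, 3.14]. Speed limits (rad/s): [2.79, 2.79, 3.14, 3.14, 3.14, 3.14].

## Interface

Orientations are given as a unit quaternion [x, y, z, w].
In Python, from workcell import * gives the robot as it stands. The module is installed in compiled form; this text tells all that it offers.
- The arm moves only by the tool send_rows, never from a script. Its argument "steps" is text: rows parted by semicolons, each of 7 numbers parted by spaces: the opening, from -1 (shut) to 1 (fully open), then the shift along the world's x, y, z in m, then the turn, a rotation vector about the world's x, y, z in rad. A call has exactly 5 rows; each row shifts and turns the commanded pose from where the row before left it; what a row does not reach is not made up. A row lasts 1/12 s, in which the tool goes at most 41.7 mm and 7.16 degrees, less where a joint would pass 70% of its speed; a pose out of reach is approached as far as the arm can. A call is refused whole if a number of a shift passes 0.0417 or a number of a turn 0.125, either way. A call with a gripper value outside its range is refused whole. The fingers move at their own pace and stop on an object; the grip force is fixed at half the most. Time passes only in rows, so rows that do not move let the fingers close, or fill a call up. It gives the time, the measured TCP pose, the force, the opening and the grip force at its end, in the units of the state.
- get_obs(): the state, without advancing time (a new reading comes with each control period).
- camera(name): name is "scene" or "top"; returns a dict with "frame" (400x640x3 uint8, red, green, blue), "range_z" (400x640 float32, m along the optical axis (not along the pixel's ray), 0 where there is no reading), "camera_matrix" (3x3 intrinsics, pixels), "extrinsics" (4x4, takes a point from world to camera coordinates). Camera axes: x right, y down, z forward; pixel columns grow to the right and rows downward; lengths in m; the calibration is good to about 2 mm. A picture is of the moment at which its call begins.
- job_done(): hands the job in; it is judged then, once.
The state is a dict: "clock": time; "joint_pos": joint angles; "joint_vel": joint speeds; "tau": joint torques, N m; "eef_pos": TCP position; "tool_rot": TCP orientation; "ft_force": force on the tool from outside, world axes, zero at the start; "ft_torque": the same for the moment, N m; "grip_width": finger opening in m; "grasp_force": force on a finger pad.
Only numpy, scipy, OpenCV 4.12 (cv2) and the standard library are available. Lean on these libraries where they do the work, as an engineer would, in place of code of your own. Each camera call takes 0.05 s, during which the arm holds its last target. There are 200 camera calls.

## Task

Take the stray ferrule out of the clamp nest's pocket and leave it in the yellow reject tray next to the work. Then slide the blue ferrule block along the infeed plate, clipped corners first, into the pocket so that it drops flat and square onto the pocket floor, and only when it is fully home press the yellow palm pedal down to its stop, hold it there for a moment and let it come back up. Leave the bristle rolls, sleeves and jar standing where they are.

Things in the scene. Friction and masses are not known exactly. Their poses are not given: they have to be found in the camera images.
- pocket (a point): Centre of the clamp nest's pocket floor, 22 mm above the table; x = loading direction, z up. Pocket 96 mm along x, 100 mm along y, both corners at +x filled at 45 degrees to match the block (2 to 3 mm clearance all round). Green walls, 16 mm thick, tops 22 mm above the pocket floor, on +x, +y and -y; on -x only a step up of 8 mm to the infeed plate.
- lip (a point): Middle of the infeed plate's edge at the pocket, on the plate's top, 30 mm above the table; axes as pocket. The aluminium plate runs 262 mm to -x and 110 mm to each side. Two green guides on it, 14 mm high, 10 mm thick, flare from the pocket's mouth: 100 mm apart at the lip, 118 mm apart 42 mm before it.
- bar (a point): Middle of the top of the red hold-down bar, 50 mm long, 20 mm wide, on the pocket's +x wall, 33 mm above the pocket floor. It slides up to 18 mm towards -x over the pocket while the pedal is pressed, clear above a seated block.
- block: Blue plastic ferrule block with nine round holes, 90 mm along its x, 96 mm along its y, 18 mm thick, about 0.3 kg; the two corners at its +x end are clipped at 45 degrees by 18 mm. Origin at the centre of its underside, z up. Starts lying on the infeed plate, at most 0.5 rad askew.
- ferrule: Stray chrome flat-brush ferrule (rigid flattened tube with dark ends), 42 mm along its x, 20 mm along its y, 14 mm thick, about 30 g, lying flat on the pocket floor at the start. Origin at the centre of its underside.
- tray: Yellow open reject tray standing by itself on one side of the nest, 130 mm along x, 120 mm along y, 30 mm high, walls and floor 4 mm (the other yellow trays, farther off along the table's edge and full of ferrules, are not it). Fixed. Origin at the centre of its underside on the table.
- pedal (a joint): Angle of the yellow palm pedal: 0 is up at rest, 0.24 rad is down on its stop; a spring pushes it back up (about 9 N at the pad holds it on the stop).
- pedal_pad (a point): Middle of the ribbed pressing area on top of the yellow pedal plate (58 x 128 mm, 8 mm thick, on a grey base 160 x 86 mm). About 60 mm above the table at rest, sinks about 25 mm to the stop. The hinge is 103 mm away along the point's x axis (level at rest); the plate slopes up from it by 0.26 rad at rest. y is across the plate.
- roll_a: black bristle roll wrapped in a silvery film band, 57 mm across, 40 mm high, standing on the infeed plate. A bystander, to be left standing. Origin at the centre of its underside.
- sleeve_a: empty amber clear-plastic sleeve (open ring), 56 mm across, 40 mm high, standing on the infeed plate. A bystander, to be left standing. Origin at the centre of its underside.
- roll_b: black bristle roll with silvery film band, 57 mm across, 56 mm high, standing on the table. A bystander, to be left standing. Origin at the centre of its underside.
- roll_c: black bristle roll with silvery film band, 57 mm across, 56 mm high, standing on the table. A bystander, to be left standing. Origin at the centre of its underside.
- sleeve_b: empty amber clear-plastic sleeve (open ring), 60 mm across, 55 mm high, standing on the table. A bystander, to be left standing. Origin at the centre of its underside.
- jar: small closed jar with a white cap, 52 mm across, 65 mm high, standing on the table. A bystander, to be left standing. Origin at the centre of its underside.
There are look-alikes about, which are no part of the job. Leave any green look-alike of the tray alone.

How it is judged:
By the outcome, as a careful person would: the job done as asked, in the order asked, and still so for the second after the job is handed in, with the robot touching nothing.
It also fails if it takes over 72 s, if anything falls off the work surface, if the arm or the gripper's body presses on something with over 40 N, if the wrist force passes 120 N, or if a joint passes its speed limit or range.

## Working session

There is one attempt and no reset: what is moved stays moved. The work goes in short steps, Python scripts to look and compute and a tool call to move; the robot and the scene stay as the last step left them, time stands still between calls to the robot, and variables do not carry over. Pictures are saved under pics/ and viewed, at most 10 in all, crops included, and the job is handed in when it is done.

Besides the shell and the picture viewer there is one more tool, called after "Request:" by a JSON object that holds its "name" and its "arguments". send_rows: Moves the arm, as the interface text tells. Its arguments: {"type":"object","properties":{"steps":{"type":"string"}},"required":["steps"]}

```bash
mkdir -p pics
cat > h.py <<'E'
import numpy as np, cv2
from workcell import *
def snap(name,save=None):
    c=camera(name)
    if save: cv2.imwrite('pics/'+save,c['frame'][:,:,::-1])
    return c
def ray(c,u,v,z):
    K=np.array(c['camera_matrix']);E=np.array(c['extrinsics']);R=E[:3,:3];t=E[:3,3]
    o=-R.T@t;d=R.T@np.linalg.inv(K)@np.array([u,v,1.])
    return o+d*(z-o[2])/d[2]
def cloud(c):
    K=np.array(c['camera_matrix']);E=np.array(c['extrinsics']);Z=c['range_z']
    v,u=np.mgrid[:400,:640]
    P=np.stack([(u-K[0,2])/K[0,0]*Z,(v-K[1,2])/K[1,1]*Z,Z],-1)
    return (P-E[:3,3])@E[:3,:3]
E
python3 - <<'E'
from h import *
for n in('top','scene'):
    c=snap(n,n+'0.png');np.savez(n+'0.npz',**c);print(c['camera_matrix'],c['extrinsics'])
o=get_obs();print({k:np.round(v,3) for k,v in o.items()})
E
```

```text
[[465.00866035   0.         325.05777907]
 [  0.         465.00866035 201.48435414]
 [  0.           0.           1.        ]] [[-2.80379988e-03 -9.99995203e-01 -1.31668759e-03 -3.10434156e-02]
 [-9.75309101e-01  3.02534158e-03 -2.20823468e-01  4.98811859e-01]
 [ 2.20826392e-01  6.65032578e-04 -9.75312905e-01  1.35844364e+00]
 [ 0.00000000e+00  0.00000000e+00  0.00000000e+00  1.00000000e+00]]
[[475.63099774   0.         315.80865554]
 [  0.         475.63099774 194.92058468]
 [  0.           0.           1.        ]] [[-0.57822714  0.81586378 -0.00443481  0.30326234]
 [ 0.57917473  0.40663794 -0.70654244 -0.2233513 ]
 [-0.57463902 -0.41111054 -0.70765678  1.62456799]
 [ 0.          0.          0.          1.        ]]
{'clock': np.float64(0.1), 'joint_pos': array([-1.179,  0.241,  0.004,  1.335, -0.   ,  1.571]), 'joint_vel': array([-0.   , -0.001,  0.003, -0.002, -0.001, -0.002]), 'tau': array([-0.0000e+00, -3.7314e+01,  2.5301e+01,  1.1000e-02, -0.0000e+00,
       -0.0000e+00]), 'eef_pos': array([ 0.191, -0.462,  0.193]), 'tool_rot': array([ 0.981,  0.195, -0.   , -0.001]), 'ft_force': array([ 1.062, -0.12 ,  0.129]), 'ft_torque': array([-0.006, -0.041, -0.063]), 'grasp_force': np.float64(0.0), 'grip_width': np.float64(0.085)}
```

View pics/top0.png

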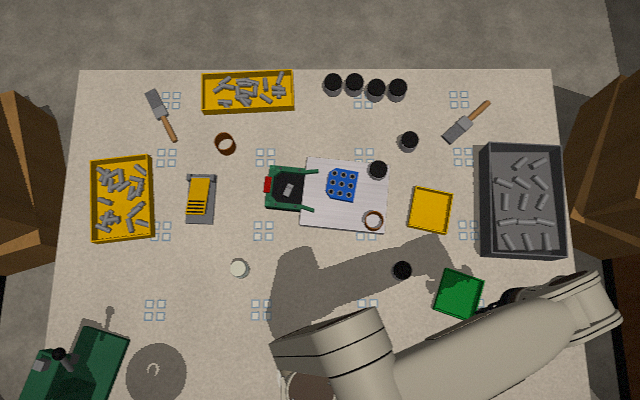

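View pics/scene0.png

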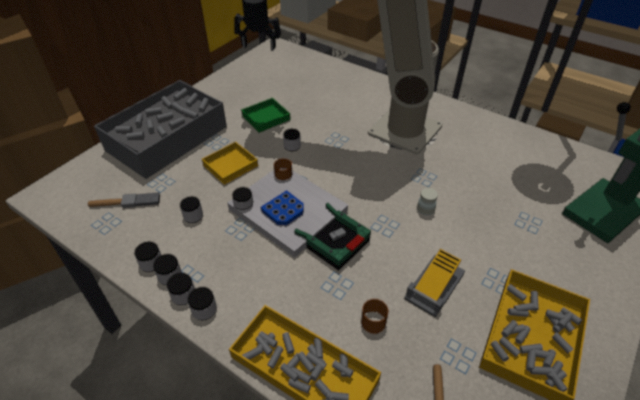

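The top view (image left = +y, up = +x) shows:
- nest at (288,188) with the ferrule in it
- block at (342,184)
- pedal at (201,198)
- roll_a at (378,170) and sleeve_a at (373,220)

For the tray, the candidates are yellow (430,210), full yellow (248,92) and (122,198), and green (459,293). The empty yellow one at (430,210) beside the work fits the description. A crop will confirm it.

Run:
```python
from h import *
c=dict(np.load('top0.npz'));f=c['frame'];P=cloud(c)
im=cv2.resize(f[145:250,250:460],None,fx=3.8,fy=3.8,interpolation=cv2.INTER_CUBIC)
cv2.imwrite('pics/crop0.png',im[:,:,::-1])
hsv=cv2.cvtColor(f,cv2.COLOR_RGB2HSV)
def blobs(n,lo,hi,z,roi,ks=0):
    m=cv2.inRange(hsv,np.array(lo),np.array(hi));k=np.zeros_like(m);x0,y0,x1,y1=roi;k[y0:y1,x0:x1]=m[y0:y1,x0:x1]
    if ks:k=cv2.morphologyEx(k,cv2.MORPH_CLOSE,np.ones((ks,ks)))
    for q in cv2.findContours(k,cv2.RETR_EXTERNAL,cv2.CHAIN_APPROX_NONE)[0]:
        if cv2.contourArea(q)<30: continue
        W=np.array([ray(c,u,v,z)[:2] for u,v in q[:,0]]).astype(np.float32)
        r=cv2.minAreaRect(W*1000);zz=P[...,2][k>0]
        print(n,np.round(r[0],1),np.round(r[1],1),round(r[2],1),'pix',q[:,0].mean(0).round(),'z',np.percentile(zz,[5,50,95]).round(3))
        a=cv2.approxPolyDP(W.reshape(-1,1,2)*1000,6,True)[:,0];print(a.round().tolist())
blobs('block',(100,120,60),(130,255,255),.048,(310,150,370,220),7)
blobs('tray',(20,120,80),(35,255,255),.030,(395,175,465,245))
blobs('pedal',(20,120,80),(35,255,255),.060,(180,165,222,230),3)
blobs('bar',(0,150,80),(8,255,255),.055,(255,165,290,210))
blobs('green',(65,80,30),(95,255,255),.044,(255,155,325,220))
m=(P[...,2]>.025)&(P[...,2]<.036);m[:,:300]=0;m[:150]=0;m[240:]=0;m[:,392:]=0
q=max(cv2.findContours(m.astype(np.uint8),cv2.RETR_EXTERNAL,cv2.CHAIN_APPROX_NONE)[0],key=cv2.contourArea)
W=np.array([ray(c,u,v,.03)[:2] for u,v in q[:,0]],np.float32)*1000
r=cv2.minAreaRect(W);print('plate',r,cv2.boxPoints(r).round())
for n,u,v in(('ferr',289,189),('rolla',378,170),('sla',373,220),('rb',409,141),('rc',402,269),('jar',239,268)):
    print(n,P[v-1:v+2,u-1:u+2].reshape(-1,3).mean(0).round(3))
```

```text
block [555.1 -81.8] [88.1 99.4] 78.1 pix [342. 184.] z [0.041 0.048 0.053]
[[607.0, -64.0], [594.0, -45.0], [530.0, -35.0], [511.0, -51.0], [499.0, -115.0], [594.0, -132.0]]
tray [ 477.4 -357.5] [122.  135.6] 77.2 pix [430. 210.] z [-0.001  0.005  0.03 ]
[[553.0, -313.0], [427.0, -286.0], [402.0, -398.0], [527.0, -430.0]]
pedal [516.6 355.7] [ 59.4 117.8] 84.6 pix [197. 196.] z [0.034 0.051 0.066]
[[573.0, 379.0], [463.0, 390.0], [460.0, 336.0], [573.0, 323.0]]
bar [555.5 145.1] [19.8 48.4] 84.6 pix [267. 184.] z [0.048 0.055 0.06 ]
[[580.0, 149.0], [532.0, 157.0], [532.0, 139.0], [577.0, 134.0]]
green [544.9  72.5] [150.2 136. ] 84.3 pix [287. 188.] z [0.03  0.043 0.049]
[[619.0, 139.0], [586.0, 141.0], [580.0, 132.0], [532.0, 137.0], [529.0, 149.0], [488.0, 151.0], [475.0, 56.0], [481.0, 32.0], [472.0, 4.0], [481.0, 7.0], [494.0, 44.0], [500.0, 115.0], [532.0, 134.0], [580.0, 129.0], [596.0, 107.0], [589.0, 33.0], [596.0, -8.0], [605.0, -8.0], [602.0, 30.0]]
plate ((528.7032470703125, -91.45597839355469), (269.1417541503906, 220.525146484375), 83.80497741699219) [[ 405. -213.]
 [ 624. -237.]
 [ 653.   30.]
 [ 434.   54.]]
ferr [0.544 0.079 0.034]
rolla [ 0.593 -0.195  0.071]
sla [ 0.446 -0.18   0.028]
rb [ 0.692 -0.296  0.056]
rc [ 0.294 -0.259  0.055]
jar [0.298 0.22  0.064]
```

View pics/crop0.png

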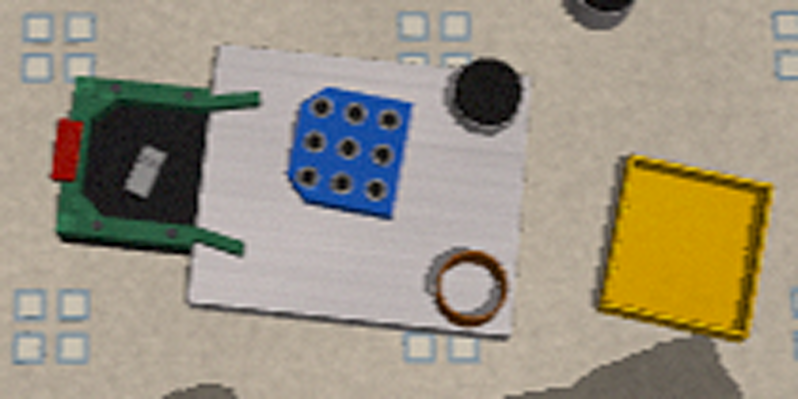

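The crop confirms two things. The block's clipped corners face left, towards the pocket. The empty yellow tray at crop (690,248) stands alone next to the plate, so it is the reject tray. Next I measure the ferrule's angle and the pedal.

Run:
```python
from h import *
c=dict(np.load('top0.npz'));f=c['frame'];P=cloud(c);g=f.max(2).astype(int)
hsv=cv2.cvtColor(f,cv2.COLOR_RGB2HSV)
roi=np.zeros(g.shape,bool);roi[178:202,274:303]=1
m=(roi&(g>90)&(hsv[...,1]<70)).astype(np.uint8)
n,l,s,_=cv2.connectedComponentsWithStats(m)
for i in range(1,n):
    if s[i,4]<15: continue
    v,u=np.nonzero(l==i);W=np.array([ray(c,a,b,.036)[:2] for a,b in zip(u,v)])*1000
    ev,V=np.linalg.eigh(np.cov(W.T));print('ferr',s[i],W.mean(0).round(1),np.sqrt(12*ev).round(1),np.degrees(np.arctan2(V[1,1],V[0,1])).round(1))
for v in range(170,226,4): print(v,[P[v,u].round(3).tolist() for u in(192,200,208)],f[v,200])
print(P[145:168,378][::3].round(3).tolist())
m=(P[...,2]>.035)
for n,(u0,v0,u1,v1) in dict(rolla=(362,155,394,185),sla=(358,205,390,234)).items():
    q=P[v0:v1,u0:u1].reshape(-1,3);q=q[(q[:,2]>.055)];print(n,len(q),q.min(0).round(3),q.max(0).round(3))
```

```text
ferr [283 184  10  13  78] [540.6  83.6] [20.  39.5] 156.4
170 [[0.616, 0.394, 0.003], [0.616, 0.369, 0.002], [0.615, 0.343, 0.004]] [179 166 150]
174 [[0.599, 0.39, 0.013], [0.599, 0.364, 0.015], [0.601, 0.341, 0.008]] [101  99  96]
178 [[0.579, 0.382, 0.039], [0.58, 0.358, 0.035], [0.58, 0.333, 0.035]] [172 135  13]
182 [[0.566, 0.381, 0.037], [0.566, 0.357, 0.037], [0.566, 0.331, 0.038]] [183 137   0]
186 [[0.552, 0.379, 0.043], [0.551, 0.354, 0.045], [0.552, 0.33, 0.041]] [188 141   0]
190 [[0.538, 0.377, 0.049], [0.539, 0.354, 0.043], [0.539, 0.329, 0.042]] [183 136   0]
194 [[0.526, 0.377, 0.045], [0.525, 0.351, 0.049], [0.533, 0.335, 0.017]] [188 141   0]
198 [[0.512, 0.374, 0.053], [0.512, 0.35, 0.049], [0.522, 0.336, 0.009]] [188 140   0]
202 [[0.498, 0.372, 0.058], [0.497, 0.347, 0.06], [0.508, 0.335, 0.012]] [156 116   0]
206 [[0.484, 0.369, 0.065], [0.485, 0.346, 0.058], [0.496, 0.335, 0.01]] [209 157   0]
210 [[0.472, 0.369, 0.063], [0.473, 0.345, 0.06], [0.482, 0.333, 0.015]] [206 154   0]
214 [[0.459, 0.367, 0.066], [0.459, 0.343, 0.065], [0.47, 0.333, 0.012]] [133 101   0]
218 [[0.457, 0.382, 0.013], [0.457, 0.356, 0.015], [0.457, 0.332, 0.012]] [101 100 100]
222 [[0.444, 0.381, 0.014], [0.445, 0.356, 0.012], [0.444, 0.331, 0.013]] [105 103 104]
[[0.7, -0.205, -0.002], [0.69, -0.205, -0.003], [0.678, -0.204, 0.002], [0.671, -0.205, -0.006], [0.659, -0.204, -0.001], [0.625, -0.195, 0.072], [0.616, -0.195, 0.071], [0.607, -0.195, 0.067]]
rolla 272 [ 0.186 -0.223  0.055] [ 0.628 -0.033  1.435]
sla 87 [ 0.186 -0.206  0.055] [ 0.467 -0.033  1.435]
```

Request:
{"name": "send_rows", "arguments": {"steps": "0 0.021 0.033 0 0 0 -0.05;0 0.021 0.033 0 0 0 -0.05;0 0.021 0.033 0 0 0 -0.05;0 0.021 0.033 0 0 0 -0.05;0 0.021 0.033 0 0 0 -0.05"}}

```text
clock: 0.52
eef_pos: [0.2961, -0.2954, 0.1929]
tool_rot: [0.998, 0.069, -0.0, -0.0]
ft_force: [0.8, -0.9, 0.6]
grip_width: 0.0429
grasp_force: 0.0
```

Request:
{"name": "send_rows", "arguments": {"steps": "0 0.021 0.033 0 0 0 -0.05;0 0.021 0.033 0 0 0 -0.05;0 0.021 0.033 0 0 0 -0.05;0 0.021 0.033 0 0 0 -0.05;0 0.021 0.033 0 0 0 -0.05"}}

```text
clock: 0.93
eef_pos: [0.4013, -0.1302, 0.1931]
tool_rot: [0.998, -0.055, -0.0, 0.0]
ft_force: [0.6, -1.1, 0.4]
grip_width: 0.0427
grasp_force: 0.0
```

Request:
{"name": "send_rows", "arguments": {"steps": "0 0.021 0.033 0 0 0 -0.05;0 0.021 0.033 0 0 0 -0.05;0 0.021 0.033 0 0 0 -0.05;0 0.021 0.033 0 0 0 -0.05;0 0.021 0.033 0 0 0 -0.05"}}

```text
clock: 1.35
eef_pos: [0.4843, -0.0715, 0.1931]
tool_rot: [0.994, -0.104, 0.003, -0.045]
ft_force: [0.6, 0.1, 0.9]
grip_width: 0.0429
grasp_force: 0.0
```

Request:
{"name": "send_rows", "arguments": {"steps": "0 0.007 0.010 -0.02 0 0 -0.011;0 0.007 0.010 -0.02 0 0 -0.011;0 0.007 0.010 -0.02 0 0 -0.011;0 0.007 0.010 -0.02 0 0 -0.011;0 0.007 0.011 -0.02 0 0 -0.011"}}

```text
clock: 1.77
eef_pos: [0.5096, -0.0626, 0.0923]
tool_rot: [0.993, -0.102, 0.005, -0.062]
ft_force: [0.2, 0.2, 0.1]
grip_width: 0.043
grasp_force: 0.0
```

```bash
python3 -c "
from h import *
o=get_obs();print({k:np.round(v,3) for k,v in o.items()})"
```

```text
{'clock': np.float64(1.767), 'joint_pos': array([-0.205,  0.335, -0.146,  1.093,  0.124,  3.141]), 'joint_vel': array([ 0.025,  0.316, -0.235, -0.549,  0.087,  0.001]), 'tau': array([ -0.101, -41.128,  23.434,   0.841,   0.325,   0.   ]), 'eef_pos': array([ 0.51 , -0.063,  0.092]), 'tool_rot': array([ 0.993, -0.102,  0.005, -0.062]), 'ft_force': array([0.178, 0.206, 0.113]), 'ft_torque': array([-0.096, -0.021, -0.021]), 'grasp_force': np.float64(0.0), 'grip_width': np.float64(0.043)}
```

```bash
cat >> h.py <<'E'
from scipy.spatial.transform import Rotation as Ro
def togo(x,y,z,yaw):
    o=get_obs();R=Ro.from_quat(o['tool_rot']);T=Ro.from_euler('z',yaw)*Ro.from_euler('x',np.pi)
    T0=Ro.from_euler('z',R.as_matrix()[1,0]*0+np.arctan2(*R.as_matrix()[[1,0],0]))*Ro.from_euler('x',np.pi)
    print('d',(np.array([x,y,z])-o['eef_pos']).round(4),'level',(T0*R.inv()).as_rotvec().round(4),'then',(T*T0.inv()).as_rotvec().round(4),'F',o['ft_force'].round(1),'j',o['joint_pos'].round(2))
E
python3 -c "
from h import *
togo(.5406,.0836,.13,2.73)"
```

```text
d [0.031  0.1462 0.0377] level [-0.1222  0.0224  0.0002] then [ 0.     -0.      2.9338] F [0.2 0.2 0.1] j [-0.2   0.34 -0.15  1.09  0.12  3.14]
```

Request:
{"name": "send_rows", "arguments": {"steps": "0 0 0 0.02 -0.06 0.011 0;0 0 0.005 0.018 -0.062 0.011 0;0 0.007 0.035 0 0 0 0.122;0 0.008 0.035 0 0 0 0.122;0 0.008 0.035 0 0 0 0.122"}}

```text
clock: 2.18
eef_pos: [0.5287, 0.0253, 0.1318]
tool_rot: [0.995, 0.1, -0.001, -0.01]
ft_force: [1.3, -0.1, -0.6]
grip_width: 0.0428
grasp_force: 0.0
```

Request:
{"name": "send_rows", "arguments": {"steps": "0 0.008 0.036 0 0 0 0.122;0 0 0 0 0 0 0.122;0 0 0 0 0 0 0.122;0 0 0 0 0 0 0.122;0 0 0 0 0 0 0.122"}}

```text
clock: 2.6
eef_pos: [0.5362, 0.0611, 0.1311]
tool_rot: [0.918, 0.396, -0.004, -0.009]
ft_force: [0.1, -0.3, -0.4]
grip_width: 0.0426
grasp_force: 0.0
```

Request:
{"name": "send_rows", "arguments": {"steps": "0 0 0 0 0 0 0.122;0 0 0 0 0 0 0.122;0 0 0 0 0 0 0.122;0 0 0 0 0 0 0.122;0 0 0 0 0 0 0.122"}}

```text
clock: 3.02
eef_pos: [0.5362, 0.0605, 0.1312]
tool_rot: [0.758, 0.653, -0.007, -0.008]
ft_force: [-0.4, -0.4, 0.3]
grip_width: 0.0427
grasp_force: 0.0
```

Request:
{"name": "send_rows", "arguments": {"steps": "0 0 0 0 0 0 0.122;0 0 0 0 0 0 0.122;0 0 0 0 0 0 0.122;0 0 0 0 0 0 0.122;0 0 0 0 0 0 0.122"}}

```text
clock: 3.43
eef_pos: [0.5361, 0.0605, 0.1312]
tool_rot: [0.527, 0.85, -0.009, -0.006]
ft_force: [0.0, 0.3, -0.5]
grip_width: 0.0426
grasp_force: 0.0
```

Request:
{"name": "send_rows", "arguments": {"steps": "0 0 0 -0.01 0 0 0.122;0 0 0 -0.01 0 0 0.122;0 0 0 -0.01 0 0 0.122;0 0 0 -0.01 0 0 0.122;0 0 0 -0.01 0 0 0.122"}}

```text
clock: 3.85
eef_pos: [0.5361, 0.0605, 0.0808]
tool_rot: [0.247, 0.969, -0.009, -0.003]
ft_force: [-0.2, -0.2, 0.5]
grip_width: 0.0426
grasp_force: 0.0
```

Run:
```python
from h import *
togo(.5406,.0836,.025,2.73)
c=snap('top');cv2.imwrite('pics/c1.png',cv2.resize(c['frame'][145:235,240:350],None,fx=5,fy=5)[:,:,::-1])
```

```text
d [ 0.0045  0.0231 -0.0558] level [ 0.0169 -0.0105 -0.    ] then [0.     0.     0.0875] F [-0.2 -0.2  0.5] j [ 0.12  0.4  -0.07  1.11 -0.02  0.62]
```

Request:
{"name": "send_rows", "arguments": {"steps": "0 0.0045 0.023 0 0.017 -0.0105 0.0875;0 0 0 -0.02 0 0 0;0 0 0 -0.02 0 0 0;0 0 0 -0.008 0 0 0;0 0 0 -0.004 0 0 0"}}

```text
clock: 4.32
eef_pos: [0.5394, 0.0833, 0.0281]
tool_rot: [0.208, 0.978, -0.001, -0.001]
ft_force: [-0.4, 0.3, -0.4]
grip_width: 0.0427
grasp_force: 0.0
```

Run:
```python
from h import *
togo(.5406,.0836,.025,2.73)
```

```text
d [ 0.0012  0.0003 -0.0031] level [ 0.0006 -0.0022 -0.    ] then [0.     0.     0.0075] F [-0.4  0.3 -0.4] j [ 0.15  0.46 -0.14  0.98 -0.    0.57]
```

Request:
{"name": "send_rows", "arguments": {"steps": "-1 0.001 0 -0.002 0 0 0;-1 0 0 0 0 0 0;-1 0 0 0 0 0 0;-1 0 0 0 0 0 0;-1 0 0 0 0 0 0"}}

```text
clock: 4.73
eef_pos: [0.5428, 0.0836, 0.0287]
tool_rot: [0.207, 0.978, 0.001, 0.002]
ft_force: [-0.1, -0.3, -1.0]
grip_width: 0.0001
grasp_force: 0.0
```

Request:
{"name": "send_rows", "arguments": {"steps": "-1 0 0 0.01 0 0 0;-1 0 0 0.02 0 0 0;-1 0 0 0.03 0 0 0;-1 0 0 0.03 0 0 0;-1 0 0 0.02 0 0 0"}}

```text
clock: 5.15
eef_pos: [0.5434, 0.0838, 0.1419]
tool_rot: [0.207, 0.978, 0.001, 0.003]
ft_force: [0.8, 0.3, 0.5]
grip_width: -0.0001
grasp_force: 0.0
```

Run:
```python
from h import *
a=snap('top')['frame'][140:240,235:365];b=snap('scene')['frame'][180:280,280:410]
cv2.imwrite('pics/c2.png',np.hstack([cv2.resize(i,(390,300),interpolation=2) for i in(a,b)])[:,:,::-1])
```

```text
(no output)
```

View pics/c2.png

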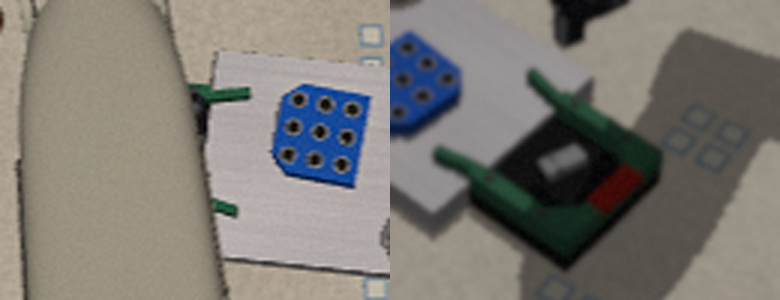

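The view shows the ferrule still in the pocket, at scene pixel (338,233), so the grip closed empty. I'll measure its position from the scene camera, before and now.

Run:
```python
from h import *
def meas(c,lab):
    f=c['frame'];hsv=cv2.cvtColor(f,cv2.COLOR_RGB2HSV);P=cloud(c)
    m=np.zeros((400,640),np.uint8);m[218:248,322:354]=1
    m&=((f.max(2)>85)&(hsv[...,1]<70)).astype(np.uint8)
    n,l,s,_=cv2.connectedComponentsWithStats(m)
    for i in range(1,n):
        if s[i,4]<20: continue
        v,u=np.nonzero(l==i);W=np.array([ray(c,a,b,.036)[:2] for a,b in zip(u,v)])*1000
        ev,V=np.linalg.eigh(np.cov(W.T));Q=P[v,u];print(lab,s[i],W.mean(0).round(1),np.sqrt(12*ev).round(1),np.degrees(np.arctan2(V[1,1],V[0,1])).round(1),'cloud',np.median(Q,0).round(4))
        q=cv2.findContours((l==i).astype(np.uint8),0,1)[0][0];r=cv2.minAreaRect(np.array([ray(c,a,b,.036)[:2] for a,b in q[:,0]],np.float32)*1000);print(r)
    # bar
    m=cv2.inRange(hsv,np.array((0,150,60)),np.array((8,255,255)));m[:225]=0;m[262:]=0;m[:,:330]=0;m[:,380:]=0
    v,u=np.nonzero(m);print('bar',np.mean([ray(c,a,b,.055)[:2] for a,b in zip(u,v)],0).round(4))
meas(dict(np.load('scene0.npz')),'before')
c=snap('scene');meas(c,'now');f=c['frame']
cv2.imwrite('pics/c3.png',cv2.resize(f[205:255,310:370],(720,600),interpolation=2)[:,:,::-1])
```

```text
before [322 218  11  10  60] [526.9  33.7] [19.5 34.8] 178.1 cloud [0.5221 0.0314 0.0304]
((528.990234375, 40.41769027709961), (32.457542419433594, 27.11638069152832), 34.79948425292969)
before [331 229  13   8  51] [542.8  82.4] [13.4 37.4] 155.6 cloud [0.5425 0.0827 0.0376]
((543.132568359375, 82.14982604980469), (13.428605079650879, 36.424049377441406), 65.02479553222656)
bar [0.5581 0.1444]
now [322 218  11  10  61] [526.9  33.8] [19.7 34.5] 178.5 cloud [0.5223 0.0323 0.0303]
((528.990234375, 40.41769027709961), (32.457542419433594, 27.11638069152832), 34.79948425292969)
now [331 229  14   9  62] [542.7  82.7] [15.3 37.8] 156.9 cloud [0.5427 0.0832 0.0366]
((543.162109375, 82.56310272216797), (15.717195510864258, 36.544593811035156), 67.98930358886719)
bar [0.557  0.1448]
```

View pics/c3.png

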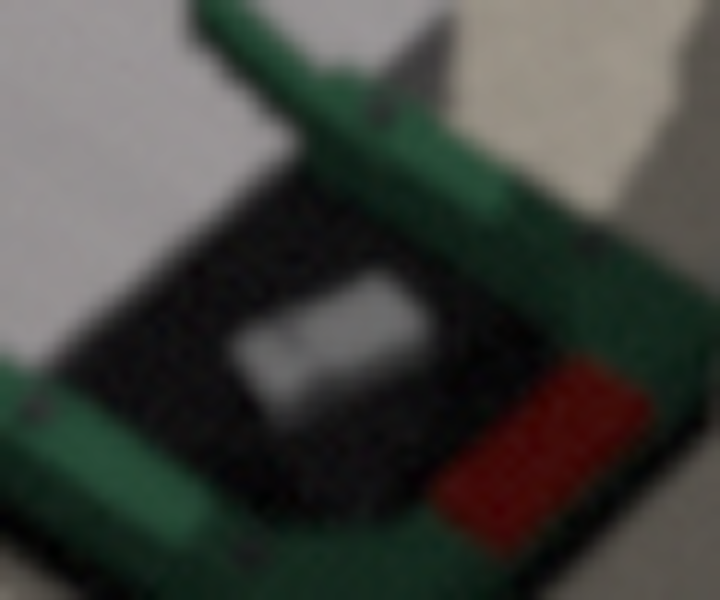

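The ferrule at crop (340,345) hasn't moved. The tips closed above the widest part of its rounded sides and slid over it, so I'll retry lower with a narrower opening.

Request:
{"name": "send_rows", "arguments": {"steps": "-0.2 0 0 -0.02 0 0 0;-0.2 0 0 -0.03 0 0 0;-0.2 0 0 -0.02 0 0 0;-0.2 0 0 -0.02 0 0 0;-0.2 0 0 0 0 0 0"}}

```text
clock: 5.72
eef_pos: [0.5372, 0.0828, 0.0426]
tool_rot: [0.207, 0.978, -0.002, -0.004]
ft_force: [-1.8, -0.7, -1.0]
grip_width: 0.034
grasp_force: 0.0
```

Run:
```python
from h import *
togo(.542,.083,.0225,2.73)
```

```text
d [ 0.0048  0.0002 -0.0201] level [ 0.0016 -0.0087 -0.    ] then [0.     0.     0.0061] F [-1.8 -0.7 -1. ] j [ 0.15  0.44 -0.12  1.02 -0.    0.57]
```

Request:
{"name": "send_rows", "arguments": {"steps": "-0.2 0 0 0 0 0 0;-0.2 0 0 0 0 0 0;-0.2 0 0 0 0 0 0;-0.2 0 0 0 0 0 0;-0.2 0 0 0 0 0 0"}}

```text
clock: 6.13
eef_pos: [0.5431, 0.0837, 0.049]
tool_rot: [0.207, 0.978, 0.001, 0.002]
ft_force: [-0.3, 0.4, 0.1]
grip_width: 0.0338
grasp_force: 0.0
```

Run:
```python
from h import *
togo(.542,.083,.0225,2.73)
```

```text
d [-0.0011 -0.0007 -0.0265] level [-0.0004  0.0041 -0.    ] then [-0.      0.      0.0061] F [-0.3  0.4  0.1] j [ 0.15  0.44 -0.11  1.02 -0.    0.57]
```

Request:
{"name": "send_rows", "arguments": {"steps": "-0.2 -0.001 -0.0007 -0.008 0 0.004 0;-0.2 0 0 -0.008 0 0 0;-0.2 0 0 -0.006 0 0 0;-0.2 0 0 -0.003 0 0 0;-0.2 0 0 0 0 0 0"}}

```text
clock: 6.55
eef_pos: [0.5398, 0.0827, 0.0212]
tool_rot: [0.207, 0.978, -0.001, -0.002]
ft_force: [-0.6, 0.4, -0.1]
grip_width: 0.0343
grasp_force: 0.0
```

Request:
{"name": "send_rows", "arguments": {"steps": "-0.2 0 0 -0.001 0 0 0;-0.2 0 0 0 0 0 0;-0.2 0 0 0 0 0 0;-0.2 0 0 0 0 0 0;-0.2 0 0 0 0 0 0"}}

```text
clock: 6.97
eef_pos: [0.5414, 0.0829, 0.0221]
tool_rot: [0.207, 0.978, -0.0, -0.001]
ft_force: [-0.1, -1.2, 0.1]
grip_width: 0.0341
grasp_force: 0.0
```

Request:
{"name": "send_rows", "arguments": {"steps": "-1 0 0 0 0 0 0;-1 0 0 0 0 0 0;-1 0 0 0 0 0 0;-1 0 0 0 0 0 0;-1 0 0 0 0 0 0"}}

```text
clock: 7.38
eef_pos: [0.5411, 0.0828, 0.0218]
tool_rot: [0.207, 0.978, -0.0, -0.001]
ft_force: [0.1, -0.7, 0.4]
grip_width: 0.0
grasp_force: 0.0
```

Run:
```python
from h import *
c=snap('scene');f=c['frame'];P=cloud(c)
cv2.imwrite('pics/c4.png',cv2.resize(f[165:265,280:410],(780,600),interpolation=2)[:,:,::-1])
for v in range(195,244,4): print(v,[(P[v,u]*1000).round().astype(int).tolist() for u in range(326,350,5)])
```

```text
195 [[573, 65, 191], [578, 82, 204], [575, 95, 210], [569, 104, 210], [561, 113, 209]]
199 [[534, 39, 130], [578, 83, 192], [574, 94, 195], [569, 105, 197], [559, 113, 194]]
203 [[478, 2, 45], [553, 67, 148], [564, 88, 169], [561, 101, 175], [562, 115, 183]]
207 [[484, 6, 37], [554, 68, 135], [567, 91, 159], [562, 102, 162], [564, 117, 173]]
211 [[493, 12, 32], [491, 27, 39], [563, 89, 141], [559, 101, 145], [563, 117, 158]]
215 [[505, 21, 32], [495, 31, 29], [554, 83, 114], [546, 93, 114], [566, 120, 148]]
219 [[517, 29, 31], [507, 38, 28], [553, 84, 99], [564, 105, 122], [575, 125, 145]]
223 [[527, 35, 28], [515, 44, 23], [553, 84, 83], [567, 107, 112], [498, 81, 32]]
227 [[534, 40, 22], [530, 54, 27], [550, 83, 66], [510, 74, 22], [501, 84, 20]]
231 [[544, 47, 20], [537, 59, 21], [542, 78, 39], [533, 88, 36], [515, 92, 22]]
235 [[558, 57, 24], [558, 73, 34], [552, 85, 36], [542, 94, 33], [528, 101, 25]]
239 [[569, 64, 23], [563, 76, 25], [552, 85, 20], [547, 97, 23], [537, 107, 21]]
243 [[580, 72, 23], [573, 83, 23], [563, 92, 19], [559, 105, 25], [553, 117, 27]]
```

View pics/c4.png

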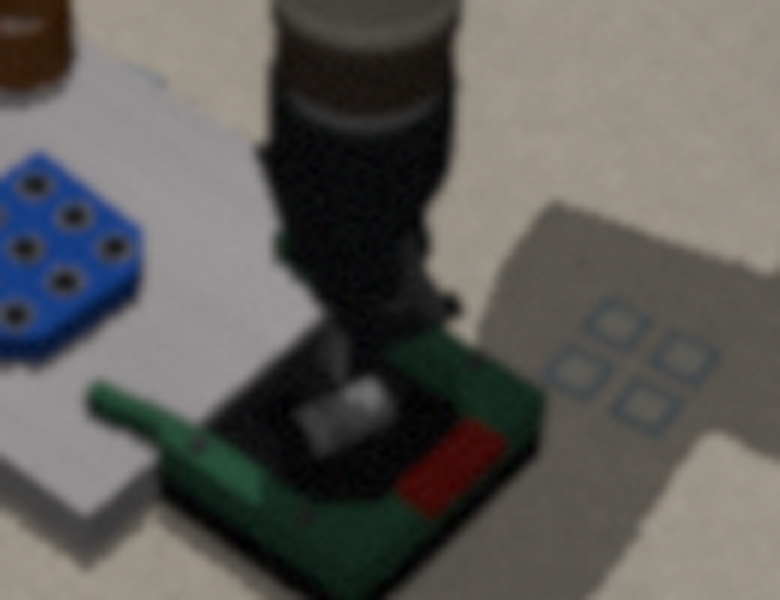

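Run:
```python
from h import *
c=snap('scene');P=cloud(c);f=c['frame']
for v in range(220,236): print(v,[(P[v,u]*1000).round().astype(int).tolist()+[int(f[v,u].max())] for u in range(333,342,2)])
K=np.array(c['camera_matrix']);E=np.array(c['extrinsics'])
for q in([.541,.083,.022],[.541,.083,.036],[.541,.083,.05],[.551,.079,.022],[.551,.079,.036]):
    p=E[:3,:3]@q+E[:3,3];p=K@p;print(q,(p[:2]/p[2]).round(1))
```

```text
220 [[549, 72, 84, 34], [553, 80, 93, 35], [549, 84, 92, 22], [559, 96, 109, 13], [566, 106, 122, 17]]
221 [[548, 71, 79, 32], [554, 81, 91, 38], [551, 85, 91, 34], [564, 99, 112, 15], [563, 104, 114, 10]]
222 [[550, 73, 78, 30], [551, 79, 83, 40], [549, 84, 85, 36], [555, 94, 96, 16], [562, 104, 110, 9]]
223 [[549, 72, 73, 31], [552, 80, 81, 43], [551, 86, 84, 37], [551, 92, 88, 15], [566, 106, 110, 11]]
224 [[548, 72, 68, 32], [555, 82, 81, 41], [549, 84, 77, 39], [553, 93, 87, 12], [543, 93, 77, 7]]
225 [[519, 53, 25, 25], [554, 82, 76, 45], [547, 84, 71, 39], [550, 91, 78, 13], [543, 93, 74, 12]]
226 [[520, 54, 22, 21], [550, 79, 67, 39], [550, 85, 71, 38], [550, 91, 74, 13], [547, 95, 74, 16]]
227 [[524, 57, 24, 19], [552, 80, 65, 37], [551, 86, 68, 38], [548, 90, 69, 25], [513, 75, 26, 39]]
228 [[526, 58, 22, 16], [522, 62, 21, 28], [548, 85, 61, 40], [526, 77, 35, 54], [524, 82, 36, 76]]
229 [[529, 60, 22, 13], [526, 65, 23, 24], [532, 75, 35, 53], [531, 80, 38, 86], [526, 83, 35, 97]]
230 [[534, 63, 25, 22], [539, 73, 36, 37], [1238, 511, 993, 73], [533, 82, 37, 100], [530, 86, 36, 106]]
231 [[546, 71, 38, 34], [543, 76, 38, 48], [540, 80, 38, 77], [536, 83, 36, 93], [533, 88, 37, 105]]
232 [[550, 74, 39, 41], [545, 77, 37, 53], [543, 82, 37, 68], [539, 85, 36, 76], [537, 91, 39, 95]]
233 [[549, 73, 34, 50], [548, 79, 37, 54], [547, 84, 39, 61], [543, 88, 38, 64], [537, 90, 33, 77]]
234 [[554, 76, 37, 55], [549, 80, 35, 54], [548, 85, 36, 58], [546, 90, 39, 59], [541, 93, 35, 59]]
235 [[560, 81, 42, 57], [554, 83, 38, 53], [550, 86, 35, 51], [548, 91, 37, 55], [542, 94, 33, 49]]
[0.541, 0.083, 0.022] [337.7 235.6]
[0.541, 0.083, 0.036] [337.8 232.2]
[0.541, 0.083, 0.05] [338.  228.7]
[0.551, 0.079, 0.022] [334.3 237.3]
[0.551, 0.079, 0.036] [334.4 233.9]
```

Run:
```python
from h import *
c=dict(np.load('scene0.npz'));P=cloud(c);f=c['frame']
K=np.array(c['camera_matrix']);E=np.array(c['extrinsics'])
for q in([.191,-.462,.193],[.191,-.462,.233]):
    p=K@(E[:3,:3]@q+E[:3,3]);print(q,(p[:2]/p[2]).round(1))
m=(P[...,2]>.12)&(P[...,2]<.5)&(np.hypot(P[...,0]-.191,P[...,1]+.462)<.09)
v,u=np.nonzero(m);z=P[m][:,2]
for lo in np.arange(.12,.36,.02):
    k=(z>=lo)&(z<lo+.02)
    if k.sum(): print(lo.round(2),k.sum(),P[m][k].mean(0).round(3),'px',u[k].min(),u[k].max(),v[k].min(),v[k].max())
cv2.imwrite('pics/c5.png',cv2.resize(f[0:75,220:300],(640,600),interpolation=2)[:,:,::-1])
o=get_obs();print(o['eef_pos'],o['joint_pos'],o['tau'],o['ft_force'])
```

```text
[0.191, -0.462, 0.193] [259.7  62.4]
[0.191, -0.462, 0.233] [258.6  51.2]
0.24 47 [ 0.195 -0.46   0.254] px 241 275 41 50
0.26 67 [ 0.195 -0.46   0.271] px 240 275 36 46
0.28 115 [ 0.195 -0.458  0.293] px 234 280 29 40
0.3 226 [ 0.193 -0.451  0.311] px 234 280 23 36
0.32 239 [ 0.197 -0.452  0.331] px 234 279 18 29
0.34 192 [ 0.195 -0.456  0.346] px 234 278 13 23
[0.54108212 0.08285214 0.02178637] [ 1.51737655e-01  4.67166122e-01 -1.39130810e-01  9.66688700e-01
  3.28935777e-04  5.69393802e-01] [-9.09018327e-04 -4.41272628e+01  2.15366828e+01  1.78215397e-02
  6.98391468e-04 -3.09879333e-06] [-0.62020897  0.36688539 -1.10380091]
```

The pictures show the true fingertips about 38 mm above the reported TCP when shut: the tip is at z≈0.060 with eef z 0.022. So both closings happened in air. I'll work from this measured offset and check it by touch.

Request:
{"name": "send_rows", "arguments": {"steps": "-0.2 0.001 0 0 0 0 0;-0.2 0 0 0 0 0 0;-0.2 0 0 -0.005 0 0 0;-0.2 0 0 -0.007 0 0 0;-0.2 0 0 -0.007 0 0 0"}}

```text
clock: 7.9
eef_pos: [0.5421, 0.0829, 0.0021]
tool_rot: [0.207, 0.978, -0.0, -0.001]
ft_force: [-0.7, 0.6, 1.0]
grip_width: 0.0339
grasp_force: 0.0
```

Request:
{"name": "send_rows", "arguments": {"steps": "-0.2 0 0 -0.005 0 0 0;-0.2 0 0 -0.004 0 0 0;-0.2 0 0 -0.002 0 0 0;-0.2 0 0 -0.001 0 0 0;-0.2 0 0 0 0 0 0"}}

```text
clock: 8.32
eef_pos: [0.542, 0.0828, -0.0095]
tool_rot: [0.207, 0.978, -0.0, -0.001]
ft_force: [0.3, -0.0, -0.2]
grip_width: 0.034
grasp_force: 0.0
```

Run:
```python
from h import *
c=snap('scene');P=cloud(c);f=c['frame']
o=get_obs();print(o['eef_pos'].round(4),o['ft_force'].round(1))
cv2.imwrite('pics/c5.png',cv2.resize(f[165:265,280:410],(780,600),interpolation=2)[:,:,::-1])
```

```text
[ 0.5422  0.0829 -0.0092] [ 0.5 -0.5  0.1]
```

View pics/c5.png

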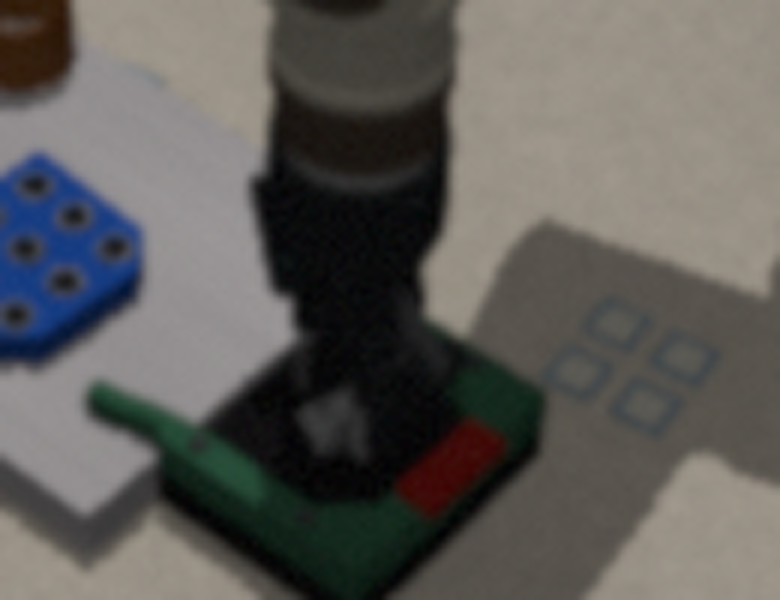

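The offset is confirmed: the fingers now straddle the ferrule at crop (335,420), with the tips near or just below its top. I'll go a little lower by touch and then close.

Request:
{"name": "send_rows", "arguments": {"steps": "-0.2 0 0 -0.001 0 0 0;-0.2 0 0 -0.001 0 0 0;-0.2 0 0 -0.001 0 0 0;-0.2 0 0 -0.001 0 0 0;-0.2 0 0 0 0 0 0"}}

```text
clock: 8.78
eef_pos: [0.5419, 0.0829, -0.0134]
tool_rot: [0.207, 0.978, -0.0, -0.001]
ft_force: [-0.1, 0.7, -0.4]
grip_width: 0.0343
grasp_force: 0.0
```

Request:
{"name": "send_rows", "arguments": {"steps": "-1 0 0 0 0 0 0;-1 0 0 0 0 0 0;-1 0 0 0 0 0 0;-1 0 0 0 0 0 0;-1 0 0 0 0 0 0"}}

```text
clock: 9.2
eef_pos: [0.5423, 0.0829, -0.013]
tool_rot: [0.207, 0.978, -0.0, -0.001]
ft_force: [-0.2, -1.3, 2.0]
grip_width: 0.0184
grasp_force: 60.8
```

Request:
{"name": "send_rows", "arguments": {"steps": "-1 0 0 0.006 0 0 0;-1 0 0 0.014 0 0 0;-1 0 0 0.025 0 0 0;-1 0 0 0.025 0 0 0;-1 0 -0.01 0.013 0 0 0"}}

```text
clock: 9.62
eef_pos: [0.5435, 0.0743, 0.0728]
tool_rot: [0.206, 0.978, 0.001, 0.001]
ft_force: [0.1, 0.1, -1.1]
grip_width: 0.018
grasp_force: 60.5
```

Request:
{"name": "send_rows", "arguments": {"steps": "-1 -0.003 -0.02 0 0 0 0;-1 -0.005 -0.035 0 0 0 0;-1 -0.006 -0.04 0 0 0 0;-1 -0.006 -0.04 0 0 0 0;-1 -0.006 -0.04 0 0 0 0"}}

```text
clock: 10.03
eef_pos: [0.5156, -0.1035, 0.0701]
tool_rot: [0.207, 0.978, -0.0, -0.001]
ft_force: [0.7, -0.4, -0.1]
grip_width: 0.0186
grasp_force: 60.5
```

Request:
{"name": "send_rows", "arguments": {"steps": "-1 -0.006 -0.04 0 0 0 0;-1 -0.006 -0.04 0 0 0 0;-1 -0.006 -0.04 0 0 0 0;-1 -0.006 -0.04 0 0 0 0;-1 -0.006 -0.04 0 0 0 0"}}

```text
clock: 10.45
eef_pos: [0.4853, -0.304, 0.0701]
tool_rot: [0.207, 0.978, -0.0, -0.001]
ft_force: [1.0, -1.0, -0.9]
grip_width: 0.0184
grasp_force: 60.5
```

Request:
{"name": "send_rows", "arguments": {"steps": "-1 -0.006 -0.03 0 0 0 0;-1 -0.006 -0.02 0 0 0 0;-1 -0.003 -0.005 0 0 0 0;-1 0 0 0 0 0 0;-1 0 0 0 0 0 0"}}

```text
clock: 10.87
eef_pos: [0.4708, -0.3565, 0.0696]
tool_rot: [0.207, 0.978, 0.0, -0.001]
ft_force: [0.2, 0.6, -0.3]
grip_width: 0.0185
grasp_force: 60.5
```

Run:
```python
from h import *
togo(.477,-.357,-.028,2.73)
```

```text
d [ 0.0062 -0.0005 -0.0976] level [-0.0012 -0.0027 -0.    ] then [ 0.     -0.      0.0064] F [ 0.2  0.6 -0.3] j [-0.65  0.5   0.05  1.13 -0.   -0.23]
```

Request:
{"name": "send_rows", "arguments": {"steps": "-1 0.006 0 -0.015 0 0 0;-1 0 0 -0.03 0 0 0;-1 0 0 -0.025 0 0 0;-1 0 0 -0.015 0 0 0;-1 0 0 -0.007 0 0 0"}}

```text
clock: 11.28
eef_pos: [0.4759, -0.3536, -0.0249]
tool_rot: [0.206, 0.979, 0.001, -0.003]
ft_force: [0.0, 0.9, -0.1]
grip_width: 0.0178
grasp_force: 60.5
```

Request:
{"name": "send_rows", "arguments": {"steps": "-1 0 0 -0.003 0 0 0;-1 0 0 0 0 0 0;-0.2 0 0 0 0 0 0;-0.2 0 0 0 0 0 0;-0.2 0 0 0 0 0 0"}}

```text
clock: 11.7
eef_pos: [0.4782, -0.3578, -0.0237]
tool_rot: [0.207, 0.978, -0.001, 0.0]
ft_force: [-0.4, -0.6, 0.3]
grip_width: 0.0341
grasp_force: 0.0
```

Request:
{"name": "send_rows", "arguments": {"steps": "-0.2 0 0 0.015 0 0 0;-0.2 0 0 0.03 0 0 0;-0.2 0 0 0.03 0 0 0;-0.2 0 0 0.015 0 0 0;-0.2 0 0 0 0 0 0"}}

```text
clock: 12.12
eef_pos: [0.4803, -0.3597, 0.0706]
tool_rot: [0.207, 0.978, -0.002, 0.004]
ft_force: [0.2, 0.2, 1.2]
grip_width: 0.0342
grasp_force: 0.0
```

Run:
```python
from h import *
togo(.477,-.357,-.028,3.04)
a=snap('scene')['frame'];cv2.imwrite('pics/c6.png',np.hstack([cv2.resize(a[130:205,185:285],(400,300),interpolation=2),cv2.resize(a[190:265,290:390],(400,300),interpolation=2)])[:,:,::-1])
```

```text
d [-0.0033  0.0027 -0.0986] level [0.0063 0.0063 0.    ] then [-0.     -0.      0.3163] F [0.2 0.2 1.2] j [-0.64  0.5   0.07  1.12 -0.   -0.22]
```

View pics/c6.png

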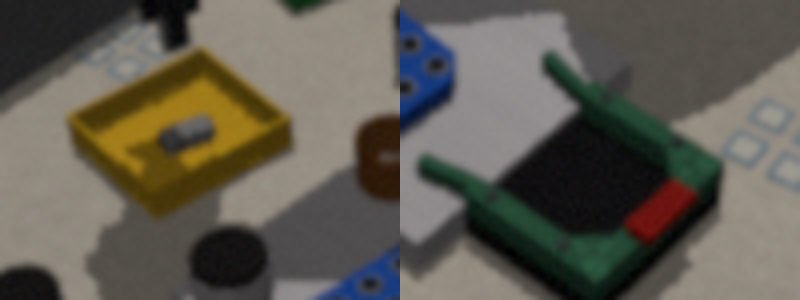

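The left crop shows the ferrule in the yellow tray at (187,132), and the right crop shows the pocket empty. Next is a sideways push on the block's +x side with two spread fingers, which squares it to the pocket axis and centres it.

Request:
{"name": "send_rows", "arguments": {"steps": "0.18 0.008 0.015 0 0.006 0.006 0.035;0.18 0.016 0.03 0 0 0 0.035;0.18 0.016 0.03 0 0 0 0.035;0.18 0.016 0.03 0 0 0 0.035;0.18 0.016 0.03 0 0 0 0.035"}}

```text
clock: 12.58
eef_pos: [0.5484, -0.2207, 0.0632]
tool_rot: [0.121, 0.993, 0.002, -0.006]
ft_force: [0.5, 0.1, -0.1]
grip_width: 0.0504
grasp_force: 0.0
```

Request:
{"name": "send_rows", "arguments": {"steps": "0.18 0.016 0.03 0 0 0 0.035;0.18 0.016 0.03 0 0 0 0.035;0.18 0.016 0.03 0 0 0 0.035;0.18 0.016 0.03 0 0 0 0.036;0.18 0.010 0.016 0 0 0 0"}}

```text
clock: 13.0
eef_pos: [0.6234, -0.0823, 0.0631]
tool_rot: [0.049, 0.999, 0.002, -0.006]
ft_force: [0.4, 0.6, 0.8]
grip_width: 0.0505
grasp_force: 0.0
```

Request:
{"name": "send_rows", "arguments": {"steps": "0.18 0 0 0 0 0 0;0.18 0 0 0 0 0 0;0.18 0 0 0 0 0 0;0.18 0 0 0 0 0 0;0.18 0 0 0 0 0 0"}}

```text
clock: 13.42
eef_pos: [0.6223, -0.0875, 0.0645]
tool_rot: [0.052, 0.999, 0.001, -0.005]
ft_force: [0.2, 0.6, -0.4]
grip_width: 0.05
grasp_force: 0.0
```

Run:
```python
from h import *
togo(.6264,-.0872,-.006,3.042)
c=snap('scene');hsv=cv2.cvtColor(c['frame'],cv2.COLOR_RGB2HSV)
m=cv2.inRange(hsv,np.array((100,120,40)),np.array((130,255,255)));m[:180]=0;m[240:]=0;m[:,:250]=0;m[:,320:]=0
m=cv2.morphologyEx(m,cv2.MORPH_CLOSE,np.ones((7,7)))
q=max(cv2.findContours(m,0,1)[0],key=cv2.contourArea)
W=np.array([ray(c,a,b,.048)[:2] for a,b in q[:,0]],np.float32)*1000
print(cv2.approxPolyDP(W.reshape(-1,1,2),6,True)[:,0].round().tolist())
```

```text
d [ 0.0041  0.0003 -0.0705] level [-0.0032 -0.0104  0.    ] then [ 0.     -0.      0.0041] F [ 0.2  0.6 -0.4] j [-0.14  0.58  0.18  1.18  0.   -0.04]
[[505.0, -114.0], [580.0, -93.0], [588.0, -111.0], [568.0, -128.0], [595.0, -134.0], [617.0, -57.0], [599.0, -37.0], [543.0, -33.0], [518.0, -51.0]]
```

Request:
{"name": "send_rows", "arguments": {"steps": "0.18 0.010 0 -0.01 -0.003 -0.01 0.004;0.18 0 0 -0.02 0 0 0;0.18 0 0 -0.02 0 0 0;0.18 0 0 -0.012 0 0 0;0.18 0 0 -0.004 0 0 0"}}

```text
clock: 13.88
eef_pos: [0.631, -0.0863, -0.0045]
tool_rot: [0.049, 0.999, 0.0, -0.002]
ft_force: [-0.9, 0.6, 0.1]
grip_width: 0.0501
grasp_force: 0.0
```

Request:
{"name": "send_rows", "arguments": {"steps": "0.18 0 0 0 0 0 0;0.18 0 0 0 0 0 0;0.18 0 0 0 0 0 0;0.18 0 0 0 0 0 0;0.18 0 0 0 0 0 0"}}

```text
clock: 14.3
eef_pos: [0.634, -0.0862, 0.0]
tool_rot: [0.049, 0.999, 0.0, 0.001]
ft_force: [-0.6, -0.3, 0.4]
grip_width: 0.0504
grasp_force: 0.0
```

Run:
```python
from h import *
togo(.5891,-.0834,-.006,3.042)
```

```text
d [-0.0449  0.0028 -0.006 ] level [ 0.      0.0026 -0.    ] then [ 0.     0.    -0.002] F [-0.6 -0.3  0.4] j [-0.14  0.65  0.12  1.04  0.   -0.04]
```

Request:
{"name": "send_rows", "arguments": {"steps": "0.18 0 0 -0.004 0 0.002 0;0.18 0 0 -0.001 0 0 0;0.18 -0.006 0.0005 0 0 0 0;0.18 -0.006 0.0005 0 0 0 0;0.18 -0.005 0.0005 0 0 0 0"}}

```text
clock: 14.72
eef_pos: [0.6149, -0.0845, -0.0065]
tool_rot: [0.049, 0.999, 0.0, -0.001]
ft_force: [0.1, -0.6, 0.5]
grip_width: 0.0506
grasp_force: 0.2
```

Request:
{"name": "send_rows", "arguments": {"steps": "0.18 -0.005 0.0005 0 0 0 0;0.18 -0.004 0.0004 0 0 0 0;0.18 -0.004 0.0004 0 0 0 0;0.18 -0.004 0.0004 0 0 0 0;0.18 -0.004 0.0004 0 0 0 0"}}

```text
clock: 15.13
eef_pos: [0.5951, -0.0825, -0.006]
tool_rot: [0.049, 0.999, 0.0, -0.0]
ft_force: [1.4, -1.1, 0.4]
grip_width: 0.0502
grasp_force: 0.6
```

Run:
```python
from h import *
togo(.5891,-.0834,-.006,3.042)
```

```text
d [-0.006  -0.0009  0.    ] level [-0.0003 -0.0008  0.    ] then [ 0.     -0.     -0.0019] F [ 1.4 -1.1  0.4] j [-0.14  0.59 -0.01  0.97  0.   -0.04]
```

Contact is light (about 1.4 N). I'll finish the push, back off and up, then measure the block.

Request:
{"name": "send_rows", "arguments": {"steps": "0.18 -0.003 0 0 0 0 0;0.18 -0.003 0 0 0 0 0;0.18 0 0 0 0 0 0;0.18 0 0 0 0 0 0;0.18 0.004 0 0 0 0 0"}}

```text
clock: 15.55
eef_pos: [0.5921, -0.0825, -0.0064]
tool_rot: [0.049, 0.999, 0.0, -0.002]
ft_force: [0.0, -0.5, 0.9]
grip_width: 0.0504
grasp_force: 0.0
```

Request:
{"name": "send_rows", "arguments": {"steps": "0.18 0.012 0 0.005 0 0 0;0.18 0.01 0 0.02 0 0 0;0.18 0 0 0.03 0 0 0;0.18 0 -0.01 0.02 0 0 -0.1;0.18 0 -0.02 0.005 0 0 -0.12"}}

```text
clock: 15.97
eef_pos: [0.6184, -0.1112, 0.0781]
tool_rot: [0.159, 0.987, 0.001, 0.003]
ft_force: [0.6, -0.5, 0.5]
grip_width: 0.0505
grasp_force: 0.0
```

```bash
cat > blk.py <<'E'
from h import *
def blk(name,d=np.array([.098,.995])):
    c=snap(name);f=c['frame'];hsv=cv2.cvtColor(f,cv2.COLOR_RGB2HSV)
    m=cv2.inRange(hsv,np.array((100,120,40)),np.array((130,255,255)))
    r=(150,225,255,380) if name=='top' else (170,265,240,370)
    k=np.zeros_like(m);k[r[0]:r[1],r[2]:r[3]]=m[r[0]:r[1],r[2]:r[3]];k=cv2.morphologyEx(k,cv2.MORPH_CLOSE,np.ones((7,7)))
    q=max(cv2.findContours(k,0,1)[0],key=cv2.contourArea)
    W=np.array([ray(c,a,b,.048)[:2] for a,b in q[:,0]],np.float32)*1000
    r=np.array([d[1],-d[0]]);a=cv2.approxPolyDP(W.reshape(-1,1,2),5,True)[:,0]
    print(name,'xy',a.round().tolist(),'\n r,s',np.c_[a@r,a@d].round().tolist())
    return c
E
python3 -c "
from blk import *
blk('top');blk('scene');togo(.5,-.15,.06,1.472)"
```

```text
Traceback (most recent call last):
  File "blk.py", line 7, in blk
    q=max(cv2.findContours(k,0,1)[0],key=cv2.contourArea)
ValueError: max() iterable argument is empty
```

Request:
{"name": "send_rows", "arguments": {"steps": "0.18 -0.012 -0.003 0 0 0 -0.12;0.18 -0.012 -0.003 0 0 0 -0.122;0.18 -0.012 -0.003 0 0 0 -0.122;0.18 -0.012 -0.003 0 0 0 -0.122;0.18 -0.012 -0.003 0 0 0 -0.122"}}

```text
clock: 16.43
eef_pos: [0.5544, -0.1277, 0.0733]
tool_rot: [0.449, 0.894, 0.0, -0.001]
ft_force: [0.3, 0.0, -0.1]
grip_width: 0.0506
grasp_force: 0.0
```

Request:
{"name": "send_rows", "arguments": {"steps": "0.18 -0.012 -0.003 0 0 0 -0.122;0.18 -0.012 -0.003 0 0 0 -0.122;0.18 -0.012 -0.003 0 0 0 -0.122;0.18 0 -0.004 0 0 0 -0.122;0.18 0 -0.004 0 0 0 -0.122"}}

```text
clock: 16.85
eef_pos: [0.5183, -0.1447, 0.0736]
tool_rot: [0.697, 0.717, 0.0, -0.001]
ft_force: [1.4, -0.4, 0.2]
grip_width: 0.0507
grasp_force: 0.0
```

Request:
{"name": "send_rows", "arguments": {"steps": "0.18 0 0 0 0 0 -0.122;0.18 0 0 0 0 0 0;0.18 0 0 0 0 0 0;0.18 0 0 0 0 0 0;0.18 0 0 0 0 0 0"}}

```text
clock: 17.27
eef_pos: [0.5191, -0.1444, 0.0736]
tool_rot: [0.736, 0.677, 0.001, -0.001]
ft_force: [0.6, 0.5, 0.1]
grip_width: 0.0507
grasp_force: 0.0
```

```bash
python3 -c "
from blk import *
blk('scene');togo(.524,-.141,-.004,1.472)"
```

```text
scene xy [[479.0, -105.0], [484.0, -112.0], [572.0, -128.0], [594.0, -55.0], [570.0, -33.0], [532.0, -24.0], [495.0, -44.0]] 
 r,s [[487.0, -58.0], [492.0, -64.0], [582.0, -71.0], [596.0, 4.0], [570.0, 23.0], [532.0, 28.0], [497.0, 5.0]]
d [ 0.0049  0.0034 -0.0777] level [-0.0017 -0.     -0.    ] then [ 0.      0.     -0.0136] F [-0.2  0.1 -0.2] j [-0.27  0.4  -0.1   1.08  0.    1.38]
```

Request:
{"name": "send_rows", "arguments": {"steps": "0.18 0.005 0.001 -0.01 0 0 -0.014;0.18 0 0 -0.02 0 0 0;0.18 0 0 -0.02 0 0 0;0.18 0 0 -0.015 0 0 0;0.18 0 0 -0.006 0 0 0"}}

```text
clock: 17.73
eef_pos: [0.5222, -0.1428, -0.0003]
tool_rot: [0.742, 0.671, -0.001, -0.002]
ft_force: [-1.2, 0.3, -0.2]
grip_width: 0.0504
grasp_force: 0.0
```

Request:
{"name": "send_rows", "arguments": {"steps": "0.18 0 0 -0.003 0 0 0;0.18 0 0 0 0 0 0;0.18 0 0 0 0 0 0;0.18 0 0 0 0 0 0;0.18 0 0 0 0 0 0"}}

```text
clock: 18.15
eef_pos: [0.5251, -0.1438, 0.0008]
tool_rot: [0.742, 0.671, 0.001, 0.0]
ft_force: [-0.6, -0.0, 0.4]
grip_width: 0.0503
grasp_force: 0.0
```

```bash
python3 -c "
from blk import *
togo(.524,-.141,-.004,1.472)"
```

```text
d [-0.0011  0.0028 -0.0048] level [-0.001   0.0024  0.    ] then [0.    0.    0.002] F [-0.6 -0.   0.4] j [-0.27  0.48 -0.18  0.91  0.    1.4 ]
```

Request:
{"name": "send_rows", "arguments": {"steps": "0.18 0 0 -0.004 -0.001 0.002 0.002;0.18 0 0 -0.001 0 0 0;0.18 0.0006 0.006 0 0 0 0;0.18 0.0006 0.006 0 0 0 0;0.18 0.0006 0.006 0 0 0 0"}}

```text
clock: 18.57
eef_pos: [0.5261, -0.1252, -0.0052]
tool_rot: [0.741, 0.671, -0.0, -0.001]
ft_force: [-0.6, -0.3, -0.2]
grip_width: 0.0505
grasp_force: 0.5
```

Request:
{"name": "send_rows", "arguments": {"steps": "0.18 0.0006 0.006 0 0 0 0;0.18 0.0006 0.006 0 0 0 0;0.18 0.0005 0.005 0 0 0 0;0.18 0.0003 0.003 0 0 0 0;0.18 0 0 0 0 0 0"}}

```text
clock: 18.98
eef_pos: [0.5279, -0.1044, -0.0052]
tool_rot: [0.741, 0.672, -0.0, -0.001]
ft_force: [0.9, 0.9, 1.3]
grip_width: 0.0506
grasp_force: 0.0
```

```bash
python3 -c "
from blk import *
blk('scene');togo(.524,-.141,-.004,1.472)
try: blk('top')
except Exception as e: print(e)"
```

```text
scene xy [[484.0, -84.0], [509.0, -92.0], [545.0, -89.0], [565.0, -98.0], [577.0, -89.0], [587.0, -20.0], [573.0, -0.0], [516.0, 5.0], [487.0, -19.0]] 
 r,s [[489.0, -36.0], [516.0, -42.0], [551.0, -35.0], [572.0, -42.0], [583.0, -32.0], [586.0, 38.0], [570.0, 56.0], [513.0, 56.0], [486.0, 29.0]]
d [-0.0039 -0.0363  0.0012] level [-0.0013 -0.0018 -0.    ] then [ 0.      0.     -0.0009] F [0.3 0.2 0.6] j [-0.2   0.48 -0.2   0.89  0.    1.47]
top xy [[575.0, -33.0], [562.0, -8.0], [496.0, -2.0], [496.0, -8.0], [565.0, -20.0]] 
 r,s [[575.0, 24.0], [560.0, 47.0], [494.0, 47.0], [494.0, 41.0], [565.0, 35.0]]
```

Request:
{"name": "send_rows", "arguments": {"steps": "0.18 0.0005 0.005 0 0 0 0;0.18 0.0008 0.008 0 0 0 0;0.18 0.0008 0.008 0 0 0 0;0.18 0.0008 0.008 0 0 0 0;0.18 0.0008 0.008 0 0 0 0"}}

```text
clock: 19.5
eef_pos: [0.5318, -0.0678, -0.0052]
tool_rot: [0.741, 0.671, -0.0, -0.001]
ft_force: [1.8, -3.7, -1.4]
grip_width: 0.0502
grasp_force: 2.0
```

Request:
{"name": "send_rows", "arguments": {"steps": "0.18 0.0008 0.008 0 0 0 0;0.18 0.0008 0.008 0 0 0 0;0.18 0.0008 0.008 0 0 0 0;0.18 0.0008 0.008 0 0 0 0;0.18 0.0005 0.005 0 0 0 0"}}

```text
clock: 19.92
eef_pos: [0.5362, -0.0306, -0.0048]
tool_rot: [0.741, 0.671, 0.0, -0.0]
ft_force: [2.6, -4.2, 1.4]
grip_width: 0.05
grasp_force: 1.9
```

```bash
python3 -c "
from blk import *
blk('scene');togo(.5423,.029,-.006,1.472)"
```

```text
scene xy [[495.0, -10.0], [515.0, -19.0], [554.0, -17.0], [572.0, -24.0], [590.0, -18.0], [598.0, 59.0], [589.0, 72.0], [530.0, 79.0], [505.0, 66.0], [493.0, 45.0]] 
 r,s [[493.0, 38.0], [514.0, 31.0], [553.0, 37.0], [572.0, 32.0], [588.0, 40.0], [589.0, 118.0], [579.0, 129.0], [520.0, 131.0], [496.0, 115.0], [486.0, 93.0]]
d [ 0.0064  0.0587 -0.0011] level [-0.0016 -0.0009 -0.    ] then [ 0.      0.     -0.0015] F [ 0.1 -2.2  0.7] j [-0.06  0.48 -0.2   0.89  0.    1.61]
```

Request:
{"name": "send_rows", "arguments": {"steps": "0.18 0.0006 0.006 0 0 0 0;0.18 0.0008 0.008 0 0 0 0;0.18 0.0008 0.008 0 0 0 0;0.18 0.0008 0.008 0 0 0 0;0.18 0.0006 0.006 0 0 0 0"}}

```text
clock: 20.38
eef_pos: [0.5381, 0.0061, -0.0056]
tool_rot: [0.741, 0.672, -0.001, -0.002]
ft_force: [0.1, -0.8, -0.6]
grip_width: 0.0501
grasp_force: 0.7
```

Request:
{"name": "send_rows", "arguments": {"steps": "0.18 0.0005 0.005 0 0 0 0;0.18 0.0005 0.005 0 0 0 0;0.18 0.0005 0.005 0 0 0 0;0.18 0 0 0 0 0 0;0.18 0 0 0 0 0 0"}}

```text
clock: 20.8
eef_pos: [0.5402, 0.0202, -0.0054]
tool_rot: [0.741, 0.672, -0.0, -0.001]
ft_force: [0.9, -0.5, 0.1]
grip_width: 0.0507
grasp_force: 0.0
```

```bash
python3 -c "
from blk import *
blk('scene');togo(.5423,.029,-.006,1.472)"
```

```text
scene xy [[496.0, 40.0], [589.0, 31.0], [597.0, 43.0], [604.0, 107.0], [586.0, 128.0], [529.0, 128.0], [507.0, 111.0]] 
 r,s [[489.0, 89.0], [583.0, 88.0], [590.0, 101.0], [591.0, 166.0], [570.0, 185.0], [514.0, 179.0], [494.0, 161.0]]
d [ 0.002   0.0092 -0.0007] level [-0.0011 -0.0019 -0.    ] then [ 0.     -0.     -0.0004] F [-0.1 -0.7  0.2] j [ 0.04  0.49 -0.19  0.9   0.    1.71]
```

Request:
{"name": "send_rows", "arguments": {"steps": "0.18 0.0003 0.003 0 0 0 0;0.18 0.0003 0.003 0 0 0 0;0.18 0.0003 0.003 0 0 0 0;0.18 0 0 0 0 0 0;0.18 0 0 0 0 0 0"}}

```text
clock: 21.27
eef_pos: [0.5414, 0.0284, -0.0052]
tool_rot: [0.741, 0.671, -0.0, -0.001]
ft_force: [-0.3, -0.5, -1.5]
grip_width: 0.0504
grasp_force: 0.7
```

Run:
```python
from blk import *
c=blk('scene');togo(.5423,.029,-.006,1.472);P=cloud(c)
hsv=cv2.cvtColor(c['frame'],cv2.COLOR_RGB2HSV);m=cv2.inRange(hsv,np.array((100,120,40)),np.array((130,255,255)))>0
m[:200]=0;m[265:]=0;Q=P[m];Q=Q[(Q[:,2]>.03)&(Q[:,2]<.07)]*1000
s=Q[:,:2]@[.098,.995];r=Q[:,:2]@[.995,-.098]
for a in range(80,200,12):
    k=(s>=a)&(s<a+12)
    if k.sum()>3: print(a,k.sum(),np.percentile(Q[k,2],[50,80]).round(1))
for a in range(480,600,15):
    k=(r>=a)&(r<a+15)
    if k.sum()>3: print('r',a,k.sum(),np.percentile(Q[k,2],[50,80]).round(1))
```

```text
scene xy [[502.0, 51.0], [520.0, 44.0], [595.0, 41.0], [606.0, 105.0], [586.0, 128.0], [523.0, 131.0], [507.0, 111.0]] 
 r,s [[494.0, 100.0], [513.0, 95.0], [588.0, 99.0], [593.0, 164.0], [570.0, 185.0], [508.0, 181.0], [494.0, 161.0]]
d [ 0.0009  0.0006 -0.0008] level [-0.0005 -0.0017 -0.    ] then [0. 0. 0.] F [ 0.8 -1.3 -0.4] j [ 0.05  0.49 -0.18  0.9   0.    1.72]
92 99 [41.1 42.8]
104 76 [40.9 42.9]
116 122 [41.3 42.6]
128 86 [41.  42.8]
140 112 [41.  42.8]
152 104 [41.7 43.2]
164 71 [41.4 43. ]
176 42 [42.4 46.6]
r 480 54 [40.4 42.5]
r 495 84 [41.7 42.9]
r 510 127 [40.8 42.4]
r 525 96 [41.8 43.4]
r 540 123 [41.1 42.7]
r 555 101 [41.8 43.5]
r 570 110 [41.  42.5]
r 585 18 [44.4 47.7]
```

The depth readings put the block's top level at z≈0.041 everywhere, so it is flat on the pocket floor. I'll back off and lift before looking.

Request:
{"name": "send_rows", "arguments": {"steps": "0.18 -0.0005 -0.005 0 0 0 0;0.18 -0.001 -0.01 0.003 0 0 0;0.18 0 -0.003 0.015 0 0 0;0.18 0 0 0.03 0 0 0;0.18 0 0 0.025 0 0 0"}}

```text
clock: 21.73
eef_pos: [0.539, 0.0095, 0.0685]
tool_rot: [0.742, 0.671, -0.001, -0.001]
ft_force: [0.2, 1.1, 0.3]
grip_width: 0.0501
grasp_force: 0.0
```

Request:
{"name": "send_rows", "arguments": {"steps": "-1 -0.004 0.02 0.01 0 0 0;-1 -0.006 0.035 0 0 0 0;-1 -0.006 0.04 0 0 0 0;-1 -0.007 0.04 0 0 0 0;-1 -0.007 0.04 0 0 0 0"}}

```text
clock: 22.15
eef_pos: [0.5097, 0.1862, 0.0785]
tool_rot: [0.742, 0.671, 0.0, -0.001]
ft_force: [1.8, -0.0, -1.3]
grip_width: -0.0
grasp_force: 0.0
```

Request:
{"name": "send_rows", "arguments": {"steps": "-1 -0.007 0.04 0 0 0 0;-1 -0.007 0.04 0 0 0 0;-1 -0.007 0.04 0 0 0 0;-1 -0.007 0.035 0 0 0 0;-1 -0.004 0.015 0 0 0 0"}}

```text
clock: 22.57
eef_pos: [0.4771, 0.3596, 0.0782]
tool_rot: [0.74, 0.673, 0.001, -0.002]
ft_force: [0.7, -0.2, 0.2]
grip_width: -0.0005
grasp_force: 0.0
```

Request:
{"name": "send_rows", "arguments": {"steps": "-1 0 0 0 0 0 0;-1 0 0 0 0 0 0;-1 0 0 0 0 0 0;-1 0 0 0 0 0 0;-1 0 0 0 0 0 0"}}

```text
clock: 22.98
eef_pos: [0.4784, 0.3537, 0.0779]
tool_rot: [0.742, 0.67, -0.001, -0.001]
ft_force: [0.9, 0.8, -0.3]
grip_width: 0.0
grasp_force: 0.0
```

Run:
```python
from blk import *
c=blk('top');togo(.480,.360,.03,1.472)
a=c['frame'][155:225,245:315];b=snap('scene')['frame'][195:270,300:375]
cv2.imwrite('pics/c7.png',np.hstack([cv2.resize(i,(390,390),interpolation=2) for i in(a,b)])[:,:,::-1])
```

```text
top xy [[582.0, 125.0], [521.0, 133.0], [506.0, 121.0], [496.0, 44.0], [588.0, 36.0], [595.0, 107.0]] 
 r,s [[567.0, 182.0], [506.0, 184.0], [491.0, 170.0], [489.0, 92.0], [582.0, 93.0], [581.0, 165.0]]
d [ 0.0016  0.0061 -0.0479] level [-0.0004 -0.0018 -0.    ] then [0.     0.     0.0024] F [-0.5  0.3 -0.5] j [0.64 0.5  0.07 1.15 0.   2.31]
```

View pics/c7.png

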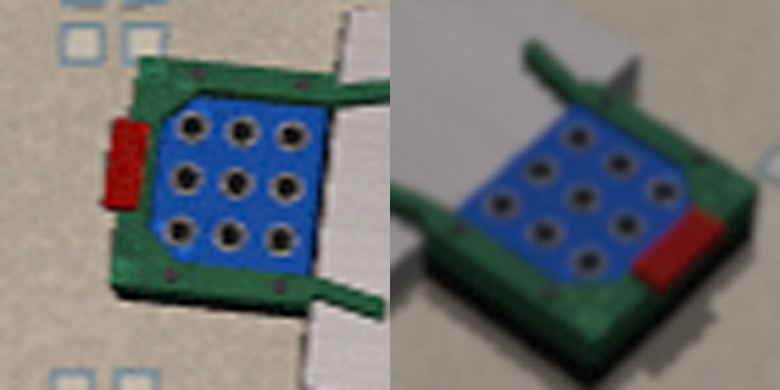

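Both views show the block square in the pocket (left crop (240,180)), with a dark clearance gap at the lip (322,190). It is fully home, so now the pedal.

Request:
{"name": "send_rows", "arguments": {"steps": "-1 0.0016 0.006 -0.01 0 0 0;-1 0 0 -0.014 0 0 0;-1 0 0 -0.01 0 0 0;-1 0 0 -0.008 0 0 0;-1 0 0 -0.003 0 0 0"}}

```text
clock: 23.5
eef_pos: [0.4782, 0.3606, 0.0305]
tool_rot: [0.741, 0.671, -0.002, -0.001]
ft_force: [-0.2, -0.8, -0.1]
grip_width: -0.0001
grasp_force: 0.0
```

Request:
{"name": "send_rows", "arguments": {"steps": "-1 0 0 -0.003 0 0 0;-1 0 0 -0.003 0 0 0;-1 0 0 -0.003 0 0 0;-1 0 0 -0.003 0 0 0;-1 0 0 -0.003 0 0 0"}}

```text
clock: 23.92
eef_pos: [0.4796, 0.3621, 0.0186]
tool_rot: [0.741, 0.671, 0.0, -0.001]
ft_force: [-2.9, 0.0, 4.9]
grip_width: -0.0
grasp_force: 2.2
```

Request:
{"name": "send_rows", "arguments": {"steps": "-1 0 0 -0.003 0 0 0;-1 0 0 -0.003 0 0 0;-1 0 0 -0.003 0 0 0;-1 0 0 -0.002 0 0 0;-1 0 0 0 0 0 0"}}

```text
clock: 24.33
eef_pos: [0.4788, 0.3621, 0.0072]
tool_rot: [0.741, 0.672, -0.0, -0.002]
ft_force: [-3.6, -0.1, 6.0]
grip_width: 0.0
grasp_force: 3.1
```

Request:
{"name": "send_rows", "arguments": {"steps": "-1 0 0 -0.003 0 0 0;-1 0 0 -0.002 0 0 0;-1 0 0 -0.002 0 0 0;-1 0 0 -0.001 0 0 0;-1 0 0 0 0 0 0"}}

```text
clock: 24.75
eef_pos: [0.4785, 0.3622, -0.0005]
tool_rot: [0.741, 0.672, -0.0, -0.002]
ft_force: [-3.8, -0.7, 8.8]
grip_width: 0.0001
grasp_force: 3.8
```

Request:
{"name": "send_rows", "arguments": {"steps": "-1 0 0 -0.001 0 0 0;-1 0 0 -0.001 0 0 0;-1 0 0 -0.001 0 0 0;-1 0 0 0 0 0 0;-1 0 0 0 0 0 0"}}

```text
clock: 25.17
eef_pos: [0.4785, 0.3623, -0.002]
tool_rot: [0.741, 0.672, -0.0, -0.002]
ft_force: [-6.3, -1.6, 13.6]
grip_width: -0.0001
grasp_force: 7.0
```

Request:
{"name": "send_rows", "arguments": {"steps": "-1 0 0 -0.001 0 0 0;-1 0 0 -0.001 0 0 0;-1 0 0 0 0 0 0;-1 0 0 0 0 0 0;-1 0 0 0 0 0 0"}}

```text
clock: 25.58
eef_pos: [0.4785, 0.3624, -0.0024]
tool_rot: [0.741, 0.672, 0.0, -0.002]
ft_force: [-8.6, -3.1, 22.3]
grip_width: 0.0003
grasp_force: 11.4
```

Run:
```python
from h import *
o=get_obs();print(o['eef_pos'].round(4),o['ft_force'].round(1))
c=snap('scene');P=cloud(c)
hsv=cv2.cvtColor(c['frame'],cv2.COLOR_RGB2HSV)
m=cv2.inRange(hsv,np.array((0,150,60)),np.array((8,255,255)));m[:225]=0;m[262:]=0;m[:,:325]=0;m[:,380:]=0
v,u=np.nonzero(m);print('bar',len(u),np.mean([ray(c,a,b,.055)[:2] for a,b in zip(u,v)],0).round(4))
```

```text
[ 0.4785  0.3624 -0.0024] [-8.6 -3.1 22.3]
bar 102 [0.5563 0.1283]
```

The pedal is on its stop: 22 N with no further travel, and the bar has moved about 17 mm. Hold, then release.

Request:
{"name": "send_rows", "arguments": {"steps": "-1 0 0 0 0 0 0;-1 0 0 0 0 0 0;-1 0 0 0 0 0 0;-1 0 0 0 0 0 0;-1 0 0 0 0 0 0"}}

```text
clock: 26.05
eef_pos: [0.4785, 0.3623, -0.0024]
tool_rot: [0.741, 0.672, 0.0, -0.002]
ft_force: [-8.7, -3.8, 22.6]
grip_width: 0.0002
grasp_force: 11.3
```

Request:
{"name": "send_rows", "arguments": {"steps": "-1 0 0 0 0 0 0;-1 0 0 0 0 0 0;-1 0 0 0 0 0 0;-1 0 0 0 0 0 0;-1 0 0 0 0 0 0"}}

```text
clock: 26.47
eef_pos: [0.4785, 0.3623, -0.0024]
tool_rot: [0.741, 0.672, 0.0, -0.002]
ft_force: [-9.4, -2.9, 23.2]
grip_width: -0.0002
grasp_force: 11.3
```

Request:
{"name": "send_rows", "arguments": {"steps": "-1 0 0 0.004 0 0 0;-1 0 0 0.005 0 0 0;-1 0 0 0.006 0 0 0;-1 0 0 0.007 0 0 0;-1 0 0 0.008 0 0 0"}}

```text
clock: 26.88
eef_pos: [0.4814, 0.362, 0.0251]
tool_rot: [0.741, 0.671, 0.001, 0.0]
ft_force: [3.3, 0.5, 3.1]
grip_width: -0.0001
grasp_force: 1.4
```

Request:
{"name": "send_rows", "arguments": {"steps": "-1 0 0 0.015 0 0 0;-1 0 0 0.02 0 0 0;-1 0 0 0.03 0 0 0;-1 0 0 0.03 0 0 0;-1 0 0 0.015 0 0 0"}}

```text
clock: 27.3
eef_pos: [0.4803, 0.3622, 0.1372]
tool_rot: [0.741, 0.671, 0.001, -0.001]
ft_force: [0.4, 0.7, 0.9]
grip_width: -0.0001
grasp_force: 0.0
```

Request:
{"name": "send_rows", "arguments": {"steps": "-1 0 0 0 0 0 0;-1 0 0 0 0 0 0;-1 0 0 0 0 0 0;-1 0 0 0 0 0 0;-1 0 0 0 0 0 0"}}

```text
clock: 27.72
eef_pos: [0.4784, 0.3607, 0.1318]
tool_rot: [0.741, 0.671, -0.002, -0.001]
ft_force: [0.4, -0.8, -0.7]
grip_width: 0.0002
grasp_force: 0.0
```

Run:
```python
from blk import *
c=blk('scene');cv2.imwrite('pics/c8.png',cv2.resize(c['frame'][:,60:560],(750,600))[:,:,::-1]);P=cloud(c)
hsv=cv2.cvtColor(c['frame'],cv2.COLOR_RGB2HSV)
m=cv2.inRange(hsv,np.array((0,150,60)),np.array((8,255,255)));m[:225]=0;m[262:]=0;m[:,:325]=0;m[:,380:]=0
v,u=np.nonzero(m);print('bar',np.mean([ray(c,a,b,.055)[:2] for a,b in zip(u,v)],0).round(4))
m=cv2.inRange(hsv,np.array((20,120,60)),np.array((35,255,255)))>0;m[:240]=0;m[:,:400]=0;m[:,470:]=0
print('pedal zmax',np.percentile(P[m][:,2],[5,50,90,97]).round(3));print(get_obs()['ft_force'].round(1))
```

```text
scene xy [[500.0, 53.0], [505.0, 46.0], [595.0, 41.0], [604.0, 107.0], [580.0, 130.0], [523.0, 131.0], [507.0, 118.0]] 
 r,s [[493.0, 102.0], [498.0, 96.0], [588.0, 99.0], [591.0, 166.0], [565.0, 187.0], [508.0, 181.0], [493.0, 167.0]]
bar [0.5582 0.1471]
pedal zmax [0.036 0.049 0.063 0.066]
[-0.4 -0.2  0.2]
```

View pics/c8.png

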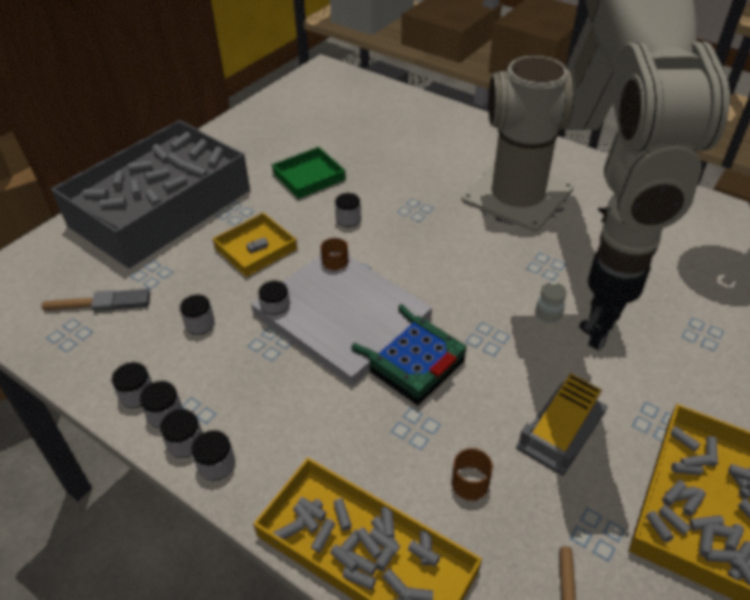

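The final view shows the job complete:
- ferrule in the yellow tray (257,245)
- block seated (415,350)
- bar retracted and pedal back up (565,410)
- rolls, sleeves and jar all standing
- arm clear of everything

```bash
python3 -c "
from workcell import *
print(job_done())"
```

```text
the job is handed in; nothing more can be done
None
```

The job is done and handed in at about 28 s: ferrule in the yellow reject tray, block flat and square in the pocket, pedal held on its stop for about a second and back up, rolls, sleeves and jar still standing.

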